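# Find the stamped job crate and push it to the dispatch line

### The arm

A 7-joint arm with a two-finger parallel gripper is mounted at the origin on the work surface. World frame = base frame: x ahead of the robot, y to its left, z up, the work surface at z = 0. Lengths are in m, angles in rad, forces in N, time in s.
With the tool pointing down it reaches from about 0.425 to 0.875 m from the base axis. Payload 4.7 kg.
Tool frame: the origin (TCP) lies where the fingers leave the gripper's body, on its centre line; the fingertips stand 70 mm ahead of it and the grasp point (between the pads) lies 51 mm ahead of it; z points along the fingers, y is the line along which they close (so a half turn about z gives the same grasp; the last joint's range is limited). The gripper opens to 87 mm and grips with 3 to 60 N. Pads are 19 mm wide; open, the fingers measure 117 mm over their backs; the gripper's body (75 mm by 190 mm) begins 51 mm behind the grasp point.
Start: joints at [-1.279, 0.321, -0.07, 1.45, 0.023, 1.371, -0.057], TCP at [0.178, 0.625, 0.292] pointing down, gripper open.
Joint ranges: [-2.86, 2.86], [-0.3, 2.09], [-1.38, 1.24], [0.06, 2.45], [-1.56, 4.7], [0.09, 2.05], [-2.69, 2.69]. Speed limits (rad/s): [2.57, 2.57, 3.14, 3.14, 3.14, 3.14, 3.14].

### API

Orientations are given as a rotation vector (axis times angle).
In Python, from bench import ctrl gives the robot as it stands.
- The arm moves only by the tool play_rows, never from a script. Its argument "increments" is a list that holds one entry, the list of rows, each a list of 7 numbers: the shift along the tool's x, y, z as a fraction of full scale, then the turn, a rotation vector about the tool's x, y, z as a fraction of full scale, then the gripper command: -1 is shut, 1 is fully open, values between are in proportion. A call has 1 to 8 rows; each row is the pose to reach, as a shift and turn from the pose commanded when the call began, along the tool's axes at that moment; what a row does not reach only later rows make up. Full scale, the value 1, is 0.1 m for a shift and 90 degrees for a turn. A row lasts 1/10 s, in which the tool goes at most 50 mm and 8.59 degrees, less where a joint would pass 70% of its speed; a pose out of reach is approached as far as the arm can. A call with a number of a shift or a turn outside -1 to 1 is refused whole. A call with a gripper value outside its range is refused whole. The fingers move at their own pace and stop on an object; "squeeze" is the grip in N (left out, the last holds). Time passes only in rows, so rows that repeat a pose let the fingers close. It gives the time, the measured TCP pose, the force, the opening and the grip force at its end, in the units of the state.
- ctrl.get_state(): the state, without advancing time (a new reading comes with each control period).
- ctrl.get_image(name): name is "scene" or "side" or "wrist"; returns the picture (400x640x3 uint8, red, green, blue); there is no depth.
- ctrl.get_calibration(name): a dict with "vertical_fov" (degrees; the focal length in pixels is half the picture's height over the tangent of half this angle, whatever the lens; pixels are square), "cx", "cy" (the principal point, pixels), "R" (3x3) and "t" (3): a world point X has camera coordinates R X + t; the wrist camera has in their place "T_tool_cam" (4x4, takes a point from camera to tool coordinates, whose origin is the TCP and whose axes are the flange's). Camera axes: x right, y down, z forward; pixel columns grow to the right and rows downward; lengths in m; the calibration is good to about 2 mm. The wrist camera is an equidistant fisheye: a pixel r from the principal point sees the ray r / f radians off the axis. A picture is of the moment at which its call begins: read the wrist's pose just before it. get_calibration takes no time and is no camera call.
- ctrl.close_job(): hands the job in; it is judged then, once.
The state is a dict: "time": time; "joint_positions": joint angles; "qd": joint speeds; "joint_torque": joint torques, N m; "position": TCP position; "tool_rot": TCP orientation; "ft_force": force on the tool from outside, world axes, zero at the start; "torque": the same for the moment, N m; "grip_width": opening from 0.0 (shut) to 1.0 (fully open); "grip_force": force on a finger pad.
Only numpy, scipy, OpenCV 4.12 (cv2) and the standard library are available. Lean on these libraries where they do the work, as an engineer would, in place of code of your own. Each camera call takes 0.05 s, during which the arm holds its last target. There are 200 camera calls.

### The job

One of the two wooden crates is stamped underneath: tip the crate on your left over towards you until it lies on its near side and its underside can be seen from across the bench, stand it back up, then do the same with the crate on your right. When you have seen both, push the stamped crate away from you along the bench until it stands upright with its middle over the steel dispatch line, and leave the bare one upright about where it was. Use only fingertips or the outside of the fingers, do not pinch, lift or carry anything, and leave the other things on the bench alone.

Things in the scene. Friction and masses are not known exactly. Their poses are not given: they have to be found in the camera images.
- crate_stamped: the stamped one of two look-alike open-topped wooden crates, one on the left (y > 0), one on the right (y < 0). 70 mm (x) by 120 (y); near board 100 high, other walls 60; all 6 thick; inner floor 15 above the bench; 0.36 to 0.6 kg, centre of mass 18 mm up. Origin: centre of its underside; x away from the robot, z up into the crate. Stamp: a dark 56 mm ring with a cross, in the middle of the underside.
- crate_plain: the other crate, alike in size, weight and axes, with a bare underside. Pulled towards the robot near the top of its near board (2 to 4 N, on its inner face) either crate turns about its near bottom edge, falls by itself past about 60 degrees and lies on that board, open top to the robot, underside facing away. Pushed away at the rim of the far wall (then 64 to 70 mm up) it turns back about the same edge and drops upright.
- dispatch_line: the dispatch line: a flat dark steel strip let into the white bench top beyond the crates, 24 mm wide (x) and 560 mm long (y), under 2 mm high, things slide over it freely. Origin: its middle; y runs along the strip, x across it, away from the robot.
- jar: bystander: closed green glass jar standing between the two crates, 42 mm across, 60 mm high; origin at the centre of its foot.
- ring_sizer: bystander: upright tapered steel ring sizer near the left end of the line, foot 44 mm across, 75 mm high; origin at the centre of its foot.
- bench_block: bystander: steel bench block on the robot's side, in the middle, 50 x 50 x 30 mm; origin at the centre of its underside.
- crucible: bystander: small white ceramic bowl beyond the line, 60 mm across, 35 mm high; origin at the centre of its foot.
- bench_brush: bystander: brush, 170 mm long, lying to the left of the left crate; origin under its middle.
- hammer: bystander: hammer, 220 mm long, lying to the right of the right crate; origin under its middle.
- solder_reel: bystander: brass reel lying flat near the right end of the line, 56 mm across, 20 mm high; origin at the centre of its underside.
There are look-alikes about, which are no part of the job. Leave any yellow look-alike of the crate_stamped alone.

How it is judged:
On the way, in this order (a step that is already met when the one before it is completed fails the run):
1. the left crate lies tipped onto its near side, underside facing away from the robot (within about 14 degrees) (((world y of crate_stamped above 0 m and angle between crate_stamped's own x axis and vertical below 0.25 rad and angle between crate_stamped's own z axis and vertical above 1.32 rad) or (world y of crate_plain above 0 m and angle between crate_plain's own x axis and vertical below 0.25 rad and angle between crate_plain's own z axis and vertical above 1.32 rad))), for 0.2 s.
2. after that the right crate lies tipped in the same way (((world y of crate_stamped below 0 m and angle between crate_stamped's own x axis and vertical below 0.25 rad and angle between crate_stamped's own z axis and vertical above 1.32 rad) or (world y of crate_plain below 0 m and angle between crate_plain's own x axis and vertical below 0.25 rad and angle between crate_plain's own z axis and vertical above 1.32 rad))), for 0.2 s.
3. after that the stamped crate stands on the dispatch line (x of crate_stamped in the frame of dispatch_line between -0.025 and 0.025 m and y of crate_stamped in the frame of dispatch_line between -0.27 and 0.27 m and angle between crate_stamped's own z axis and vertical below 0.06 rad and height (world z) of crate_stamped below 0.01 m), for 0.2 s.
At the end, for the whole second after the job is handed in: The stamped crate stands flat and still with its centre within 25 mm of the middle of the dispatch line; the bare crate stands flat and still within 60 mm of where it started; every bystander is within 40 mm of where it started (all of step 3 and linear speed of each of crate_stamped, crate_plain below 0.01 m/s and angle between crate_plain's own z axis and vertical below 0.06 rad and distance of crate_plain from where it was at the start of the episode below 0.06 m and not (distance of jar from where it was at the start of the episode above 0.04 m) and not (distance of ring_sizer from where it was at the start of the episode above 0.04 m) and not (distance of bench_block from where it was at the start of the episode above 0.04 m) and not (distance of bench_brush from where it was at the start of the episode above 0.04 m) and not (distance of hammer from where it was at the start of the episode above 0.04 m) and not (distance of crucible from where it was at the start of the episode above 0.04 m) and not (distance of solder_reel from where it was at the start of the episode above 0.04 m)); the robot touches nothing.
It fails at once if a crate is lifted or carried instead of tipped and pushed (height (world z) of any of crate_stamped, crate_plain above 0.07 m or (height (world z) of crate_stamped above 0.02 m and angle between crate_stamped's own z axis and vertical below 0.15 rad) or (height (world z) of crate_plain above 0.02 m and angle between crate_plain's own z axis and vertical below 0.15 rad)).
It fails at once if a crate is turned upside down (angle between any of crate_stamped, crate_plain's own z axis and vertical above 2 rad).
It fails at once if the unstamped crate is pushed away from its place (130 mm) (distance of crate_plain from where it was at the start of the episode above 0.13 m).
It fails at once if one of the other things on the bench is shoved more than 40 mm (distance of any of jar, ring_sizer, bench_block, bench_brush, hammer, crucible, solder_reel from where it was at the start of the episode above 0.04 m).
It also fails if it takes over 72 s, if anything falls off the work surface, if the arm or the gripper's body presses on something with over 40 N, if the wrist force passes 120 N, or if a joint passes its speed limit or range.

## Working session

There is one attempt and no reset: what is moved stays moved. The work goes in short steps, Python scripts to look and compute and a tool call to move; the robot and the scene stay as the last step left them, time stands still between calls to the robot, and variables do not carry over. Pictures are saved under pics/ and viewed, at most 10 in all, crops included, and the job is handed in when it is done.

Besides the shell and the picture viewer there is one more tool, called by a JSON object that holds its "api" and its "payload", one argument or row to a line. play_rows: Moves the arm, as the interface text tells. Shift numbers are shares of 0.1 m and turn numbers shares of 90 degrees, none past 1 either way. Its arguments: {"type":"object","properties":{"increments":{"type":"array"},"squeeze":{"type":"number"}},"required":["increments"]}

```bash
ls; mkdir -p pics; python3 - <<'E'
from bench import ctrl
import cv2,numpy as np
s=ctrl.get_state();print({k:np.round(v,3).tolist() for k,v in s.items()})
for n in["scene","side"]:
    c=ctrl.get_calibration(n);print(n,{k:np.round(v,4).tolist() for k,v in c.items()})
    cv2.imwrite(f"pics/{n}0.png",ctrl.get_image(n)[:,:,::-1])
print(ctrl.get_calibration("wrist"))
E
```

```text
pics
{'time': 0.0, 'joint_positions': [-1.279, 0.322, -0.07, 1.452, 0.023, 1.371, -0.057], 'qd': [0.001, -0.0, -0.0, -0.0, 0.001, 0.0, 0.002], 'joint_torque': [0.0, -49.128, -0.404, -31.253, -0.064, 0.043, 0.0], 'position': [0.178, 0.625, 0.291], 'tool_rot': [-0.435, -3.111, 0.003], 'ft_force': [0.078, 0.045, -0.523], 'torque': [0.027, 0.013, -0.033], 'grip_force': 0.0, 'grip_width': 1.003}
scene {'vertical_fov': 47.8818, 'cx': 320.8976, 'cy': 191.8508, 'R': [[-0.091, 0.9958, 0.0118], [0.6446, 0.0679, -0.7615], [-0.7591, -0.0617, -0.648]], 't': [0.0535, -0.3272, 1.6542]}
side {'vertical_fov': 45.4744, 'cx': 318.7058, 'cy': 194.1596, 'R': [[0.6587, -0.7521, -0.0205], [-0.5845, -0.4943, -0.6435], [0.4739, 0.4358, -0.7652]], 't': [-0.3555, 0.3345, 1.0143]}
{'vertical_fov': 65.70646984690485, 'cx': 319.7274465782801, 'cy': 202.01058860991049, 'T_tool_cam': array([[-2.34210040e-04, -9.68956860e-01, -2.47229749e-01,
         6.69934307e-02],
       [ 9.99999968e-01, -2.02880147e-04, -1.52198195e-04,
         1.85173744e-04],
       [ 9.73154776e-05, -2.47229777e-01,  9.68956876e-01,
        -9.21475868e-02],
       [ 0.00000000e+00,  0.00000000e+00,  0.00000000e+00,
         1.00000000e+00]])}
```

View pics/scene0.png

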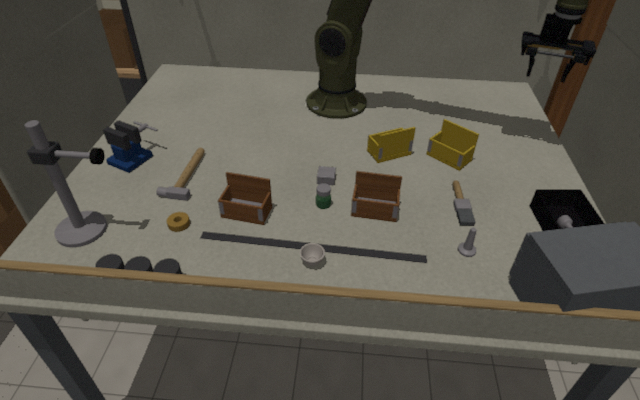

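View pics/side0.png

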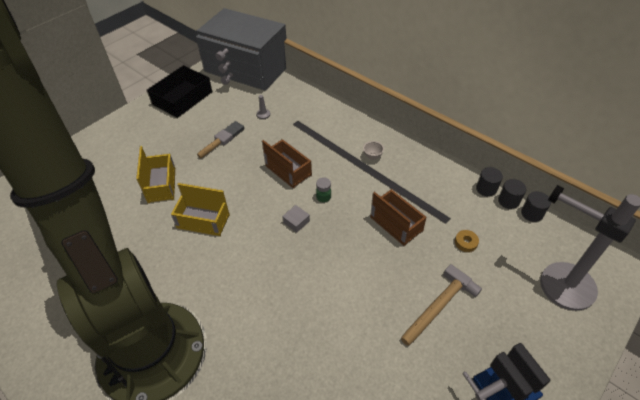

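The scene view shows two brown crates at (377,195), which is y>0 (left), and (246,198) (right). The crates at (390,144) and (452,144) are yellow look-alikes, so I'll leave them alone. The dispatch line runs from (202,237) to (424,259). I'll enlarge the brown ones to confirm them and read their corners.

```bash
python3 - <<'E'
import cv2,numpy as np
a=cv2.imread("pics/scene0.png");b=cv2.imread("pics/side0.png")
def crop(im,x,y): return cv2.resize(im[y:y+60,x:x+80],(400,300),interpolation=cv2.INTER_CUBIC)
o=np.vstack([np.hstack([crop(a,337,165),crop(a,207,165)]),np.hstack([crop(b,250,130),crop(b,360,185)])])
cv2.imwrite("pics/crops0.png",o)
E
```

```text
(no output)
```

View pics/crops0.png

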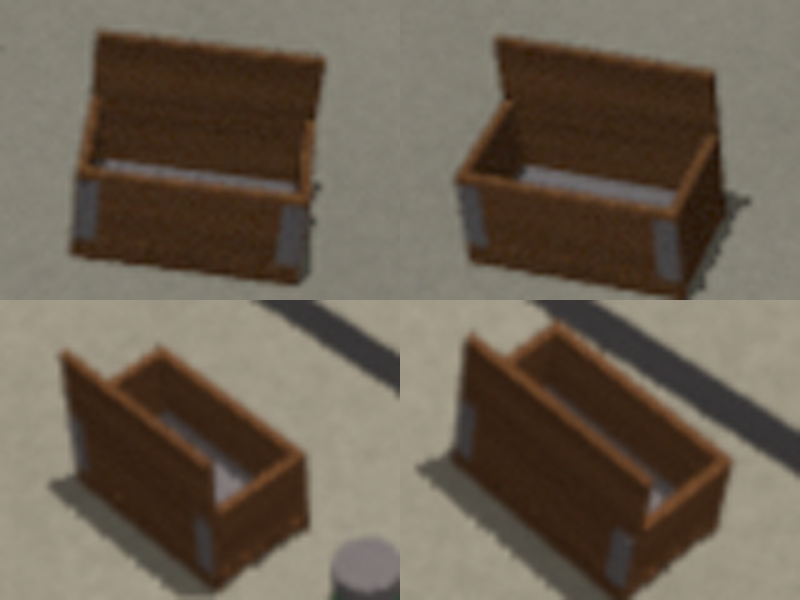

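Both are brown wood with the tall near board, so they fit the description. I'll cast rays through the corners read from these crops.

```bash
cat > h.py <<'E'
from bench import ctrl
import numpy as np, cv2
from scipy.spatial.transform import Rotation as Ro
def ray(n,px,z):
    c=ctrl.get_calibration(n);f=200/np.tan(np.radians(c["vertical_fov"])/2)
    R=np.array(c["R"]);o=-R.T@np.array(c["t"])
    d=R.T@np.array([(px[0]-c["cx"])/f,(px[1]-c["cy"])/f,1])
    return (o+d*(z-o[2])/d[2])
E
python3 - <<'E'
from h import *
def show(l,n,off,pts):
    for (x,y,z,t) in pts: print(l,n,t,z,np.round(ray(n,(off[0]+(x+.5)/5-.5,off[1]+(y+.5)/5-.5),z)[:2],4))
show("L","scene",(337,165),[(70,252,0,"farbot"),(300,283,0,"farbot"),(80,177,.06,"farrim"),(308,203,.06,"farrim"),(98,32,.1,"neartop"),(324,60,.1,"neartop")])
show("R","scene",(207,165),[(72,260,0,"farbot"),(285,297,0,"farbot"),(57,180,.06,"farrim"),(275,213,.06,"farrim"),(97,38,.1,"neartop"),(315,70,.1,"neartop")])
show("L","side",(250,130),[(62,52,.1,"neartop"),(212,165,.1,"neartop"),(80,178,0,"nearbot"),(213,287,0,"nearbot"),(160,48,.06,"farrim"),(303,155,.06,"farrim"),(308,225,0,"farbot")])
show("R","side",(360,185),[(70,35,.1,"neartop"),(248,192,.1,"neartop"),(55,155,0,"nearbot"),(225,300,0,"nearbot"),(158,25,.06,"farrim"),(330,160,.06,"farrim"),(320,225,0,"farbot")])
for t,p,z in [("line",(202,237),0),("line",(424,259),0),("line",(313,246),0),("jartop",(323,189),.06),("block",(326,171),.03),("crucible",(313,250),.035),("sizer",(467,250),0),("reel",(178,219),.02),("hammerhead",(174,193),.01),("brush",(464,210),.01)]: print(t,np.round(ray("scene",p,z)[:2],3))
for t,p,z in [("line",(297,123),0),("line",(446,217),0),("jartop",(323,183),.06),("block",(296,214),.03)]: print(t,np.round(ray("side",p,z)[:2],3))
E
```

```text
L scene farbot 0 [0.5947 0.08  ]
L scene farbot 0 [0.6059 0.2012]
L scene farrim 0.06 [0.6022 0.0821]
L scene farrim 0.06 [0.6101 0.1978]
L scene neartop 0.1 [0.5319 0.0866]
L scene neartop 0.1 [0.5431 0.2038]
R scene farbot 0 [ 0.6363 -0.26  ]
R scene farbot 0 [ 0.6521 -0.1433]
R scene farrim 0.06 [ 0.6403 -0.2586]
R scene farrim 0.06 [ 0.6533 -0.1438]
R scene neartop 0.1 [ 0.573 -0.25 ]
R scene neartop 0.1 [ 0.5872 -0.1329]
L side neartop 0.1 [0.5411 0.201 ]
L side neartop 0.1 [0.5318 0.0816]
L side nearbot 0 [0.5418 0.203 ]
L side nearbot 0 [0.5308 0.0886]
L side farrim 0.06 [0.6056 0.1947]
L side farrim 0.06 [0.5952 0.0774]
L side farbot 0 [0.5986 0.0794]
R side neartop 0.1 [ 0.5886 -0.1369]
R side neartop 0.1 [ 0.5655 -0.2559]
R side nearbot 0 [ 0.5906 -0.134 ]
R side nearbot 0 [ 0.573  -0.2522]
R side farrim 0.06 [ 0.6516 -0.1485]
R side farrim 0.06 [ 0.635  -0.2621]
R side farbot 0 [ 0.6415 -0.2626]
line [ 0.714 -0.288]
line [0.731 0.262]
line [ 0.716 -0.008]
jartop [0.567 0.003]
block [0.45  0.002]
crucible [ 0.761 -0.003]
sizer [0.69 0.37]
reel [ 0.677 -0.358]
hammerhead [ 0.567 -0.409]
brush [0.555 0.381]
line [0.731 0.257]
line [ 0.712 -0.284]
jartop [ 0.557 -0.001]
block [ 0.453 -0.   ]
```

```bash
cat >> h.py <<'E'
C={"L":(np.array([.537,.142]),np.radians(-5)),"R":(np.array([.579,-.194]),np.radians(-7.5))}
def pt(c,u,tip,v=0):  # u along crate x from its near bottom edge, tip height -> TCP world
    E,a=C[c];p=E+u*np.array([np.cos(a),np.sin(a)])+v*np.array([-np.sin(a),np.cos(a)])
    return np.array([*p,tip+.07])
def goto(P,yaw):
    s=ctrl.get_state();R=Ro.from_rotvec(s["tool_rot"])
    T=Ro.from_matrix(np.array([[-np.cos(yaw),-np.sin(yaw),0],[-np.sin(yaw),np.cos(yaw),0],[0,0,-1]]).T.T)
    print("t",round(s["time"],2),"pos",np.round(s["position"],4),"F",np.round(s["ft_force"],1),"shift",np.round(R.inv().apply(P-s["position"])/.1,3),"turn",np.round((R.inv()*T).as_rotvec()/(np.pi/2),3))
E
python3 -c "
from h import *
goto(pt('L',.025,.14),C['L'][1])"
```

```text
t 0.1 pos [0.1782 0.6247 0.2913] F [0.6 0.5 0.1] shift [-5.019 -3.61   0.819] turn [-0.001 -0.    -0.121]
```

{"api": "play_rows", "payload": {
  "increments": [
    [[-0.3, -0.22, 0, 0, 0, 0, 0], [-0.65, -0.47, 0, 0, 0, 0, 0], [-1, -0.72, 0, 0, 0, 0, 0]]
  ]
}}

```text
time: 0.4
position: [0.2551, 0.5272, 0.2915]
tool_rot: [-0.433, -3.112, 0.002]
ft_force: [1.3, 0.6, 0.5]
grip_width: 0.812
grip_force: 0.0
```

{"api": "play_rows", "payload": {
  "increments": [
    [[-0.35, -0.25, 0, 0, 0, 0, 0], [-0.7, -0.5, 0, 0, 0, 0, 0], [-1, -0.72, 0, 0, 0, 0, 0]]
  ]
}}

```text
time: 0.7
position: [0.3325, 0.4294, 0.2919]
tool_rot: [0.437, 3.111, -0.001]
ft_force: [-0.2, -0.7, 0.7]
grip_width: 0.554
grip_force: 0.0
```

{"api": "play_rows", "payload": {
  "increments": [
    [[-0.35, -0.25, 0, 0, 0, 0, 0], [-0.7, -0.5, 0, 0, 0, 0, 0], [-1, -0.72, 0, 0, 0, 0, 0]]
  ]
}}

```text
time: 1.0
position: [0.4088, 0.3328, 0.292]
tool_rot: [0.437, 3.111, -0.001]
ft_force: [0.0, 0.5, 0.5]
grip_width: 0.5
grip_force: 0.0
```

{"api": "play_rows", "payload": {
  "increments": [
    [[-0.35, -0.25, 0, 0, 0, 0, 0], [-0.7, -0.5, 0, 0, 0, 0, 0], [-1, -0.72, 0, 0, 0, 0, 0]]
  ]
}}

```text
time: 1.3
position: [0.485, 0.2361, 0.2921]
tool_rot: [0.437, 3.111, -0.001]
ft_force: [0.1, -0.1, 0.6]
grip_width: 0.501
grip_force: 0.0
```

{"api": "play_rows", "payload": {
  "increments": [
    [[-0.35, -0.25, 0, 0, 0, 0, 0], [-0.7, -0.5, 0, 0, 0, 0, 0], [-1, -0.72, 0, 0, 0, -0.06, 0], [-1, -0.72, 0, 0, 0, -0.12, 0], [-1, -0.72, 0, 0, 0, -0.12, 0], [-1, -0.72, 0, 0, 0, -0.12, 0]]
  ]
}}

```text
time: 1.9
position: [0.5599, 0.1426, 0.2918]
tool_rot: [-0.142, -3.137, -0.001]
ft_force: [-0.2, 0.0, -0.7]
grip_width: 0.495
grip_force: 0.0
```

```bash
python3 -c "
from h import *
goto(pt('L',.025,.14),C['L'][1])"
```

```text
t 1.9 pos [0.5599 0.1426 0.2918] F [-0.2  0.  -0.7] shift [-0.024 -0.026  0.818] turn [ 0.    -0.001 -0.002]
```

{"api": "play_rows", "payload": {
  "increments": [
    [[-0.02, -0.02, 0.35, 0, 0, 0, 0], [-0.02, -0.02, 0.7, 0, 0, 0, 0], [-0.02, -0.02, 1, 0, 0, 0, 0]]
  ]
}}

```text
time: 2.2
position: [0.5611, 0.1411, 0.1907]
tool_rot: [-0.139, -3.138, -0.001]
ft_force: [0.0, 0.3, -0.6]
grip_width: 0.498
grip_force: 0.0
```

{"api": "play_rows", "payload": {
  "increments": [
    [[0, 0, 0.25, 0, 0, 0, 0], [0, 0, 0.38, 0, 0, 0, 0], [0.05, 0, 0.38, 0, 0, 0, 0], [0.1, 0, 0.38, 0, 0, 0, 0], [0.15, 0, 0.38, 0, 0, 0, 0], [0.2, 0, 0.38, 0, 0, 0, 0]]
  ]
}}

```text
time: 2.8
position: [0.543, 0.1419, 0.1559]
tool_rot: [0.14, 3.135, 0.003]
ft_force: [0.6, 0.4, 0.1]
grip_width: 0.501
grip_force: 0.7
```

```bash
python3 - <<'E'
from h import *
goto(pt('L',.0155,.083),C['L'][1])
a=ctrl.get_image("scene")[:,:,::-1];b=ctrl.get_image("side")[:,:,::-1]
def crop(im,x,y): return cv2.resize(im[y:y+100,x:x+100],(400,400),interpolation=cv2.INTER_CUBIC)
cv2.imwrite("pics/L1.png",np.hstack([crop(a,330,130),crop(b,240,100)]))
E
```

```text
t 2.8 pos [0.543  0.1419 0.1559] F [0.6 0.4 0.1] shift [-0.095 -0.004  0.029] turn [ 0.001  0.002 -0.001]
```

View pics/L1.png

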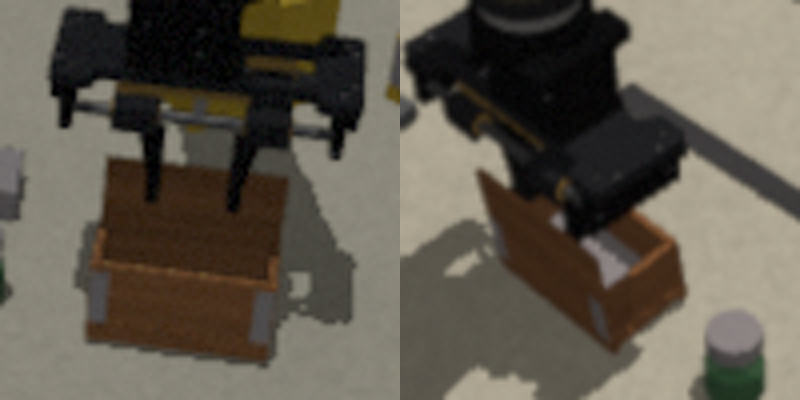

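Fingertips are inside and behind the near board, which has begun to tilt. I'll carry on along the arc.

{"api": "play_rows", "payload": {
  "increments": [
    [[0.07, 0, 0, 0, 0, 0, 0], [0.13, 0, 0.01, 0, 0, 0, 0], [0.2, 0, 0.03, 0, 0, 0, 0], [0.27, 0, 0.05, 0, 0, 0, 0], [0.34, 0, 0.08, 0, 0, 0, 0], [0.4, 0, 0.11, 0, 0, 0, 0], [0.46, 0, 0.15, 0, 0, 0, 0], [0.52, 0, 0.2, 0, 0, 0, 0]]
  ]
}}

```text
time: 3.7
position: [0.4898, 0.146, 0.1338]
tool_rot: [-0.14, -3.138, 0.0]
ft_force: [0.3, -0.1, 1.3]
grip_width: 0.503
grip_force: 0.3
```

```bash
python3 - <<'E'
from h import *
goto(pt('L',-.061,.047),C['L'][1])
E
```

```text
t 3.7 pos [0.4898 0.146  0.1338] F [ 0.3 -0.1  1.3] shift [0.136 0.001 0.168] turn [-0.    -0.    -0.001]
```

{"api": "play_rows", "payload": {
  "increments": [
    [[0.05, 0, 0.06, 0, 0, 0, 0], [0.1, 0, 0.12, 0, 0, 0, 0], [0.14, 0, 0.17, 0, 0, 0, 0], [0.19, 0, 0.24, 0, 0, 0, 0], [0.25, 0, 0.28, 0, 0, 0, 0], [0.5, 0, 0.25, 0, 0, 0, 0], [0.62, 0, 0.2, 0, 0, 0, 0], [0.62, 0, 0.1, 0, 0, 0, 0]]
  ]
}}

```text
time: 4.5
position: [0.4264, 0.1515, 0.1235]
tool_rot: [-0.138, -3.136, 0.001]
ft_force: [-0.2, -0.4, -0.2]
grip_width: 0.501
grip_force: 0.0
```

```bash
python3 - <<'E'
from h import *
goto(pt('L',-.08,.05),C['L'][1])
a=ctrl.get_image("scene")[:,:,::-1];b=ctrl.get_image("side")[:,:,::-1]
def crop(im,x,y): return cv2.resize(im[y:y+100,x:x+100],(400,400),interpolation=cv2.INTER_CUBIC)
cv2.imwrite("pics/L2.png",np.hstack([crop(a,330,130),crop(b,240,100)]))
E
```

```text
t 4.5 pos [0.4264 0.1515 0.1235] F [-0.2 -0.4 -0.2] shift [-0.31   0.002  0.034] turn [-0.001 -0.002 -0.   ]
```

View pics/L2.png

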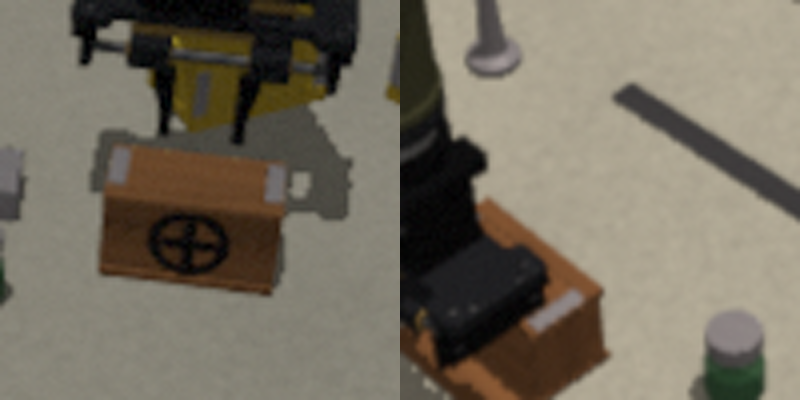

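The left crate lies tipped and its underside shows the ring and cross at crop (188,243), so the left one is stamped. Next I stand it back up.

```bash
python3 - <<'E'
from h import *
for p in[(100,272),(270,293)]: print(ray("scene",(330+p[0]/4-.4,130+p[1]/4-.4),0))
for p in[(107,195),(285,215)]: print(ray("scene",(330+p[0]/4-.4,130+p[1]/4-.4),.07))
E
```

```text
[0.52314443 0.0881722  0.        ]
[0.5328898  0.20517486 0.        ]
[0.52497996 0.08869632 0.07      ]
[0.53371294 0.20655105 0.07      ]
```

{"api": "play_rows", "payload": {
  "increments": [
    [[-0.1, 0, 0.03, 0, 0, 0, 0], [-0.2, 0, 0.03, 0, 0, 0, 0], [-0.3, 0, 0.03, 0, 0, 0, 0], [-0.4, 0, 0.03, 0, 0, 0, 0], [-0.5, 0, 0.03, 0, 0, 0, 0], [-0.6, 0, 0.03, 0, 0, 0, 0], [-0.7, 0, 0.03, 0, 0, 0, 0], [-0.75, 0, 0.03, 0, 0, 0, 0]]
  ]
}}

```text
time: 5.4
position: [0.5049, 0.1446, 0.1213]
tool_rot: [0.141, 3.137, -0.0]
ft_force: [-0.7, 0.6, 0.3]
grip_width: 0.498
grip_force: 0.0
```

{"api": "play_rows", "payload": {
  "increments": [
    [[-0.1, 0, 0, 0, 0, 0, 0], [-0.2, 0, -0.02, 0, 0, 0, 0], [-0.3, 0, -0.05, 0, 0, 0, 0], [-0.4, 0, -0.08, 0, 0, 0, 0], [-0.5, 0, -0.1, 0, 0, 0, 0], [-0.5, 0, -0.1, 0, 0, 0, 0]]
  ]
}}

```text
time: 6.0
position: [0.5545, 0.1401, 0.1316]
tool_rot: [0.141, 3.138, -0.0]
ft_force: [0.4, 0.3, -0.3]
grip_width: 0.5
grip_force: 0.0
```

```bash
python3 - <<'E'
from h import *
goto(pt('L',.0,.15),C['R'][1])
a=ctrl.get_image("scene")[:,:,::-1];b=ctrl.get_image("side")[:,:,::-1]
def crop(im,x,y): return cv2.resize(im[y:y+100,x:x+100],(400,400),interpolation=cv2.INTER_CUBIC)
cv2.imwrite("pics/L3.png",np.hstack([crop(a,330,130),crop(b,240,100)]))
E
```

```text
t 6.0 pos [0.5545 0.1401 0.1316] F [ 0.4  0.3 -0.3] shift [ 0.175  0.003 -0.884] turn [-0.     0.     0.026]
```

View pics/L3.png

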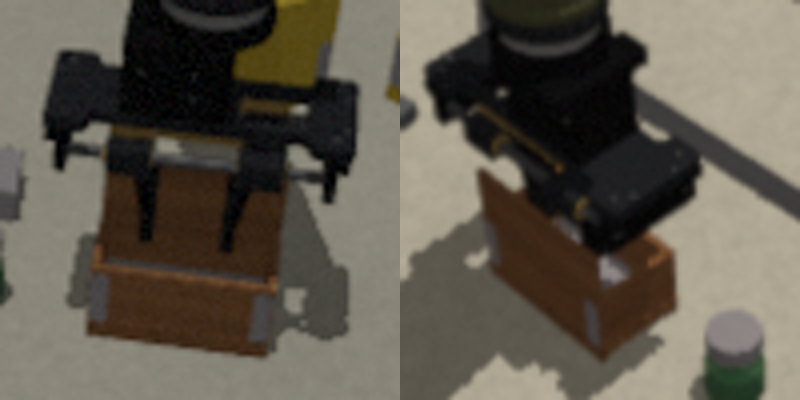

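The left crate is upright again, with its far bottom edge at crop (88,333)-(268,355). Now over to the right crate.

{"api": "play_rows", "payload": {
  "increments": [
    [[0, 0, -0.35, 0, 0, 0, 0], [0, 0, -0.7, 0, 0, 0, 0], [0, -0.3, -0.9, 0, 0, 0.026, 0], [0, -0.65, -0.9, 0, 0, 0.026, 0], [0, -1, -0.9, 0, 0, 0.026, 0]]
  ]
}}

```text
time: 6.6
position: [0.5438, 0.0404, 0.222]
tool_rot: [0.201, 3.134, 0.001]
ft_force: [0.5, 0.1, -1.0]
grip_width: 0.5
grip_force: 0.0
```

{"api": "play_rows", "payload": {
  "increments": [
    [[-0.1, -0.35, 0, 0, 0, 0, 0], [-0.2, -0.7, 0, 0, 0, 0, 0], [-0.2, -1, 0, 0, 0, 0, 0]]
  ]
}}

```text
time: 6.9
position: [0.5509, -0.0628, 0.2212]
tool_rot: [-0.205, -3.135, 0.0]
ft_force: [0.5, 0.3, 0.7]
grip_width: 0.497
grip_force: 0.0
```

{"api": "play_rows", "payload": {
  "increments": [
    [[-0.1, -0.35, 0, 0, 0, 0, 0], [-0.2, -0.7, 0, 0, 0, 0, 0], [-0.3, -1, 0, 0, 0, 0, 0], [-0.3, -1, 0, 0, 0, 0, 0]]
  ]
}}

```text
time: 7.3
position: [0.5667, -0.1695, 0.2212]
tool_rot: [-0.216, -3.134, 0.005]
ft_force: [-0.1, -0.9, -0.2]
grip_width: 0.497
grip_force: 0.0
```

```bash
python3 -c "
from h import *
goto(pt('R',.025,.083),C['R'][1])"
```

```text
t 7.3 pos [ 0.5667 -0.1695  0.2212] F [-0.1 -0.9 -0.2] shift [-0.405 -0.223  0.683] turn [-0.002 -0.    -0.004]
```

{"api": "play_rows", "payload": {
  "increments": [
    [[-0.3, -0.15, 0, 0, 0, 0, 0], [-0.4, -0.22, 0, 0, 0, 0, 0], [-0.4, -0.22, 0.3, 0, 0, 0, 0], [-0.4, -0.22, 0.6, 0, 0, 0, 0], [-0.4, -0.22, 0.68, 0, 0, 0, 0], [-0.35, -0.22, 0.68, 0, 0, 0, 0], [-0.28, -0.22, 0.68, 0, 0, 0, 0], [-0.21, -0.22, 0.68, 0, 0, 0, 0]]
  ]
}}

```text
time: 8.1
position: [0.5866, -0.1885, 0.1551]
tool_rot: [0.204, 3.131, -0.0]
ft_force: [2.1, -0.5, -1.2]
grip_width: 0.496
grip_force: 0.9
```

```bash
python3 -c "
from h import *
goto(pt('R',.006,.083),C['R'][1])"
```

```text
t 8.1 pos [ 0.5866 -0.1885  0.1551] F [ 2.1 -0.5 -1.2] shift [ 0.008 -0.065  0.021] turn [0.    0.002 0.001]
```

{"api": "play_rows", "payload": {
  "increments": [
    [[0.07, 0, 0, 0, 0, 0, 0], [0.13, 0, 0.01, 0, 0, 0, 0], [0.2, 0, 0.03, 0, 0, 0, 0], [0.27, 0, 0.05, 0, 0, 0, 0], [0.34, 0, 0.08, 0, 0, 0, 0], [0.4, 0, 0.11, 0, 0, 0, 0], [0.46, 0, 0.15, 0, 0, 0, 0], [0.52, 0, 0.2, 0, 0, 0, 0]]
  ]
}}

```text
time: 8.9
position: [0.5336, -0.1817, 0.1327]
tool_rot: [-0.204, -3.134, -0.0]
ft_force: [-0.5, -1.4, 1.4]
grip_width: 0.504
grip_force: 0.4
```

{"api": "play_rows", "payload": {
  "increments": [
    [[0.05, 0, 0.06, 0, 0, 0, 0], [0.1, 0, 0.12, 0, 0, 0, 0], [0.14, 0, 0.17, 0, 0, 0, 0], [0.19, 0, 0.24, 0, 0, 0, 0], [0.25, 0, 0.28, 0, 0, 0, 0], [0.5, 0, 0.25, 0, 0, 0, 0], [0.62, 0, 0.2, 0, 0, 0, 0], [0.62, 0, 0.15, 0, 0, 0, 0]]
  ]
}}

```text
time: 9.7
position: [0.4709, -0.1736, 0.1178]
tool_rot: [-0.205, -3.133, -0.002]
ft_force: [-0.3, 0.1, 0.4]
grip_width: 0.501
grip_force: 0.0
```

```bash
python3 - <<'E'
from h import *
goto(pt('R',-.08,.05),C['R'][1])
a=ctrl.get_image("scene")[:,:,::-1];b=ctrl.get_image("side")[:,:,::-1]
def crop(im,x,y): return cv2.resize(im[y:y+100,x:x+100],(400,400),interpolation=cv2.INTER_CUBIC)
cv2.imwrite("pics/R2.png",np.hstack([crop(a,200,130),crop(b,340,150)]))
E
```

```text
t 9.7 pos [ 0.4709 -0.1736  0.1178] F [-0.3  0.1  0.4] shift [-0.298 -0.062 -0.022] turn [ 0.001 -0.001 -0.   ]
```

View pics/R2.png

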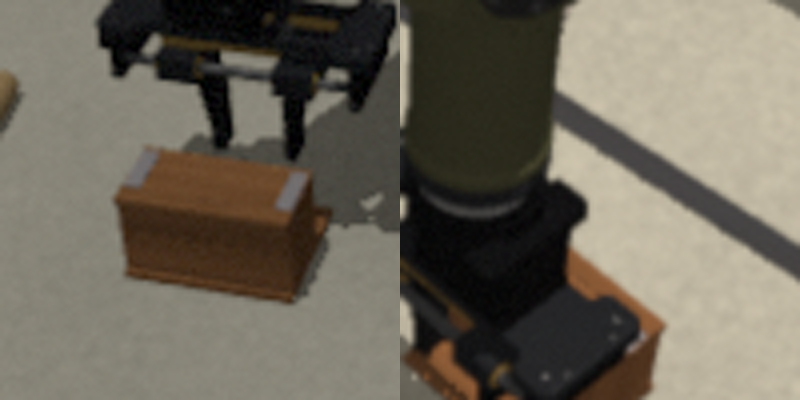

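The right crate lies tipped and its underside, crop (125,200)-(300,300), is bare. I stand it up the same way.

{"api": "play_rows", "payload": {
  "increments": [
    [[-0.1, -0.05, -0.02, 0, 0, 0, 0], [-0.2, -0.05, -0.02, 0, 0, 0, 0], [-0.3, -0.05, -0.02, 0, 0, 0, 0], [-0.4, -0.05, -0.02, 0, 0, 0, 0], [-0.5, -0.05, -0.02, 0, 0, 0, 0], [-0.6, -0.05, -0.02, 0, 0, 0, 0], [-0.7, -0.05, -0.02, 0, 0, 0, 0], [-0.75, -0.05, -0.02, 0, 0, 0, 0]]
  ]
}}

```text
time: 10.6
position: [0.5481, -0.1884, 0.1203]
tool_rot: [0.203, 3.134, -0.001]
ft_force: [0.1, 0.3, 0.6]
grip_width: 0.5
grip_force: 0.0
```

{"api": "play_rows", "payload": {
  "increments": [
    [[-0.1, 0, 0, 0, 0, 0, 0], [-0.2, 0, -0.02, 0, 0, 0, 0], [-0.3, 0, -0.05, 0, 0, 0, 0], [-0.4, 0, -0.08, 0, 0, 0, 0], [-0.5, 0, -0.1, 0, 0, 0, 0], [-0.5, 0, -0.1, 0, 0, 0, 0]]
  ]
}}

```text
time: 11.2
position: [0.5973, -0.1949, 0.1304]
tool_rot: [0.203, 3.135, -0.0]
ft_force: [0.1, 0.8, -0.0]
grip_width: 0.502
grip_force: 0.0
```

{"api": "play_rows", "payload": {
  "increments": [
    [[0, 0, -0.3, 0, 0, 0, 0], [0, 0, -0.7, 0, 0, 0, 0], [0, 0, -1, 0, 0, 0, 0]]
  ]
}}

```text
time: 11.5
position: [0.5957, -0.1953, 0.2319]
tool_rot: [-0.205, -3.134, 0.0]
ft_force: [1.0, 0.1, 0.4]
grip_width: 0.496
grip_force: 0.0
```

```bash
python3 - <<'E'
from h import *
goto(pt('L',-.04,.04),np.radians(-5))
a=ctrl.get_image("scene")[:,:,::-1];b=ctrl.get_image("side")[:,:,::-1]
def crop(im,x,y): return cv2.resize(im[y:y+60,x:x+80],(400,300),interpolation=cv2.INTER_CUBIC)
o=np.vstack([np.hstack([crop(a,337,165),crop(a,207,165)]),np.hstack([crop(b,250,130),crop(b,360,185)])])
cv2.imwrite("pics/crops1.png",o)
E
```

```text
t 11.5 pos [ 0.5957 -0.1953  0.2319] F [1.  0.1 0.4] shift [1.421 3.25  1.219] turn [-0.    -0.    -0.028]
```

View pics/crops1.png

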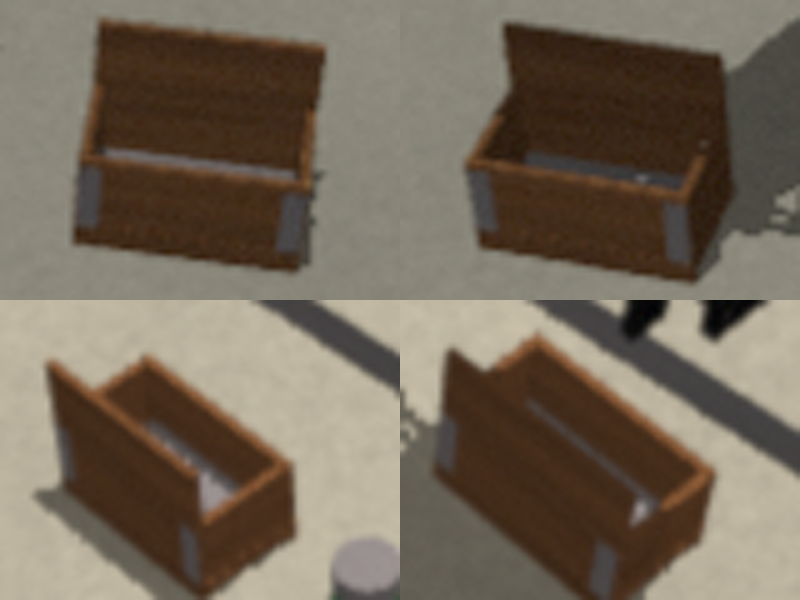

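Both crates stand upright, each about 10 mm nearer than before. I'll measure the left crate and work out the push distance.

```bash
python3 - <<'E'
from h import *
def g(n,off,x,y,z): return ray(n,(off[0]+(x+.5)/5-.5,off[1]+(y+.5)/5-.5),z)[:2]
nt=[g("scene",(337,165),100,20,.1),g("scene",(337,165),325,47,.1),g("side",(250,130),198,178,.1),g("side",(250,130),48,62,.1)]
fr=[g("scene",(337,165),80,158,.06),g("scene",(337,165),308,187,.06),g("side",(250,130),293,165,.06),g("side",(250,130),147,56,.06)]
n=np.mean(nt,0);f=np.mean(fr,0);print(np.round(nt,4),np.round(fr,4));print("near",n,"far",f,"mid",(n+f)/2)
d=(nt[1]-nt[0]+nt[3]-nt[2]+fr[1]-fr[0]+fr[3]-fr[2]);print("yaw",-np.degrees(np.arctan2(d[0],d[1])))
r=[g("scene",(207,165),105,23,.1),g("scene",(207,165),320,57,.1),g("scene",(207,165),70,162,.06),g("scene",(207,165),288,195,.06)];print("R mid",np.mean(r,0))
E
```

```text
[[0.5214 0.0874]
 [0.5321 0.2048]
 [0.5205 0.0807]
 [0.5308 0.2012]] [[0.5874 0.0816]
 [0.5978 0.1983]
 [0.5862 0.0766]
 [0.5963 0.1958]]
near [0.52621575 0.14352324] far [0.59192677 0.13805816] mid [0.55907126 0.1407907 ]
yaw -4.9998726484244225
R mid [ 0.60044563 -0.19421736]
```

{"api": "play_rows", "payload": {
  "increments": [
    [[0.15, 0.3, 0, 0, 0, 0, 0], [0.3, 0.65, 0, 0, 0, 0, 0], [0.5, 1, 0, 0, 0, 0, 0]]
  ]
}}

```text
time: 11.9
position: [0.5584, -0.0884, 0.2291]
tool_rot: [-0.206, -3.133, 0.0]
ft_force: [0.4, -0.3, 0.4]
grip_width: 0.496
grip_force: 0.0
```

{"api": "play_rows", "payload": {
  "increments": [
    [[0.2, 0.35, 0, 0, 0, 0, 0], [0.4, 0.7, 0, 0, 0, 0, 0], [0.5, 1, 0, 0, 0, 0, 0]]
  ]
}}

```text
time: 12.2
position: [0.5206, 0.0183, 0.2293]
tool_rot: [-0.202, -3.132, -0.001]
ft_force: [0.5, 0.5, -1.2]
grip_width: 0.5
grip_force: 0.0
```

{"api": "play_rows", "payload": {
  "increments": [
    [[0.2, 0.35, 0, 0, 0, -0.01, 0], [0.4, 0.7, 0, 0, 0, -0.03, 0], [0.6, 1, 0, 0, 0, -0.03, 0], [0.6, 1, 0, 0, 0, -0.03, 0]]
  ]
}}

```text
time: 12.6
position: [0.4733, 0.1284, 0.2292]
tool_rot: [-0.117, -3.136, -0.002]
ft_force: [-0.0, -0.2, 0.7]
grip_width: 0.5
grip_force: 0.0
```

```bash
sed -i 's/\[.537,.142\]/[.526,.1435]/' h.py; python3 -c "
from h import *
goto(pt('L',-.06,.04),C['L'][1])
print(ray('scene',(390,144),.05),ray('scene',(452,144),.05))"
```

```text
t 12.6 pos [0.4733 0.1284 0.2292] F [-0.  -0.2  0.7] shift [0.081 0.196 1.192] turn [ 0.001 -0.002  0.008]
[0.32205718 0.18557829 0.05      ] [0.30158389 0.37365535 0.05      ]
```

{"api": "play_rows", "payload": {
  "increments": [
    [[0.08, 0.2, 0, 0, 0, 0.008, 0], [0.08, 0.2, 0.2, 0, 0, 0.008, 0], [0.08, 0.2, 0.6, 0, 0, 0.008, 0], [0.08, 0.2, 1, 0, 0, 0.008, 0]]
  ]
}}

```text
time: 13.0
position: [0.4701, 0.1434, 0.1292]
tool_rot: [0.15, 3.137, 0.001]
ft_force: [0.5, -0.2, -0.1]
grip_width: 0.502
grip_force: 0.0
```

{"api": "play_rows", "payload": {
  "increments": [
    [[0, 0, 0.15, 0, 0, 0, 0], [-0.1, 0, 0.19, 0, 0, 0, 0], [-0.2, 0, 0.19, 0, 0, 0, 0], [-0.3, 0, 0.19, 0, 0, 0, 0], [-0.4, 0, 0.19, 0, 0, 0, 0], [-0.46, 0, 0.19, 0, 0, 0, 0]]
  ]
}}

```text
time: 13.6
position: [0.517, 0.1396, 0.1122]
tool_rot: [-0.151, -3.138, -0.001]
ft_force: [-3.7, 0.2, 2.6]
grip_width: 0.501
grip_force: 1.8
```

```bash
python3 -c "
from h import *
goto(pt('L',.1585,.04),C['L'][1])"
```

```text
t 13.6 pos [0.517  0.1396 0.1122] F [-3.7  0.2  2.6] shift [-1.671  0.061  0.022] turn [ 0.    -0.    -0.006]
```

{"api": "play_rows", "payload": {
  "increments": [
    [[-0.1, 0, 0, 0, 0, 0, 0], [-0.2, 0, 0, 0, 0, 0, 0], [-0.3, 0, 0, 0, 0, 0, 0], [-0.4, 0, 0, 0, 0, 0, 0], [-0.5, 0, 0, 0, 0, 0, 0], [-0.6, 0, 0, 0, 0, 0, 0], [-0.7, 0, 0, 0, 0, 0, 0], [-0.8, 0, 0, 0, 0, 0, 0]]
  ]
}}

```text
time: 14.4
position: [0.5964, 0.1318, 0.1113]
tool_rot: [0.15, 3.138, -0.0]
ft_force: [-3.6, 0.4, 3.6]
grip_width: 0.498
grip_force: 2.0
```

```bash
python3 - <<'E'
from h import *
goto(pt('L',.1585,.04),C['L'][1])
a=ctrl.get_image("scene")[:,:,::-1];b=ctrl.get_image("side")[:,:,::-1]
def crop(im,x,y): return cv2.resize(im[y:y+100,x:x+100],(400,400),interpolation=cv2.INTER_CUBIC)
cv2.imwrite("pics/P1.png",np.hstack([crop(a,330,160),crop(b,260,90)]))
E
```

```text
t 14.4 pos [0.5964 0.1318 0.1113] F [-3.6  0.4  3.6] shift [-0.873  0.063  0.013] turn [-0.     0.    -0.005]
```

View pics/P1.png

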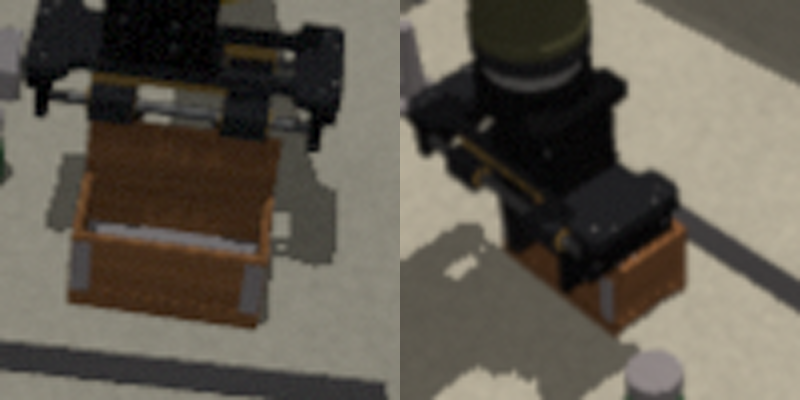

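The crate slides flat. Its far bottom corners are at crop (68,300) and (260,326), just short of the line.

```bash
python3 -c "
from h import *
print([np.round(ray('scene',(330+x/4-.4,160+y/4-.4),0)[:2],4) for x,y in[(68,300),(260,326),(0,356),(385,390)]])"
```

```text
[array([0.6682, 0.0729]), array([0.6785, 0.1935]), array([0.7202, 0.0336]), array([0.724 , 0.2671])]
```

{"api": "play_rows", "payload": {
  "increments": [
    [[-0.12, 0, 0, 0, 0, 0, 0], [-0.24, 0, 0, 0, 0, 0, 0], [-0.36, 0, 0, 0, 0, 0, 0], [-0.48, 0, 0, 0, 0, 0, 0], [-0.6, 0, 0, 0, 0, 0, 0], [-0.7, 0, 0, 0, 0, 0, 0], [-0.8, 0, 0, 0, 0, 0, 0], [-0.86, 0, 0, 0, 0, 0, 0]]
  ]
}}

```text
time: 15.3
position: [0.682, 0.1235, 0.111]
tool_rot: [0.15, 3.138, -0.0]
ft_force: [-2.9, -0.3, -0.0]
grip_width: 0.499
grip_force: 1.3
```

{"api": "play_rows", "payload": {
  "increments": [
    [[0.1, 0, 0, 0, 0, 0, 0], [0.3, 0, 0, 0, 0, 0, 0], [0.6, 0, 0, 0, 0, 0, 0], [0.9, 0, 0, 0, 0, 0, 0], [0.9, 0, -0.4, 0, 0, 0, 0], [0.9, 0, -0.8, 0, 0, 0, 0], [0.9, 0, -0.8, 0, 0, 0, 0]]
  ]
}}

```text
time: 16.0
position: [0.5944, 0.1329, 0.198]
tool_rot: [0.149, 3.127, 0.007]
ft_force: [1.9, -0.0, -0.0]
grip_width: 0.5
grip_force: 0.0
```

```bash
python3 - <<'E'
from h import *
a=ctrl.get_image("scene")[:,:,::-1];b=ctrl.get_image("side")[:,:,::-1]
s=ctrl.get_state();print(s["position"],s["ft_force"])
c=np.hstack([cv2.resize(a[150:270,330:450],(400,400),interpolation=cv2.INTER_CUBIC),cv2.resize(b[60:180,260:380],(400,400),interpolation=cv2.INTER_CUBIC)])
cv2.imwrite("pics/P2.png",c)
E
```

```text
[0.59191486 0.1325146  0.19290443] [-0.09672503  0.69889746 -0.55676447]
```

View pics/P2.png

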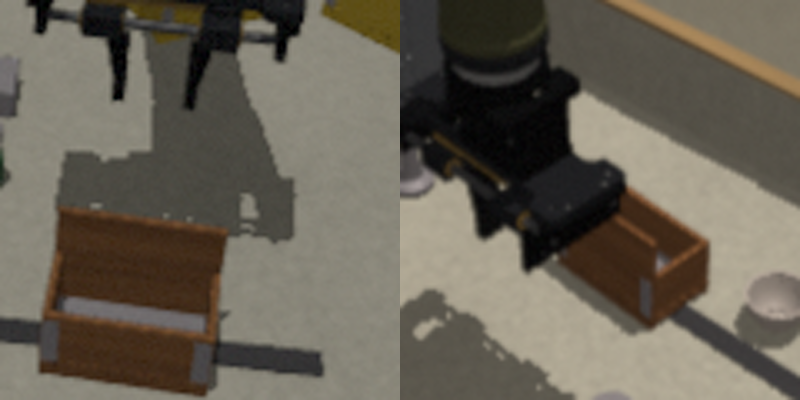

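The crate stands across the line in both views, far bottom corners at crop (40,372) and (208,395), with the fingers clear of it. A last numeric check, then I hand in.

```bash
python3 - <<'E'
from h import *
g=lambda x,y,z: ray('scene',(330+(x+.5)*.3-.5,150+(y+.5)*.3-.5),z)[:2]
f=(g(40,372,0)+g(208,395,0))/2;n=(g(60,208,.1)+g(226,232,.1))/2;m=(f+n)/2
l1,l2=g(5,331,0),g(322,363,0)
a,b=(np.array(q) for q in((.7130,-.286),(.7310,.2595)))
for p,q in((a,b),(l1,l2)):
    d=(q-p)/np.linalg.norm(q-p);print("centre",m,"off line",(m-p)@np.array([d[1],-d[0]]))
E
```

```text
centre [0.73026937 0.12727224] off line 0.0036305483090965803
centre [0.73026937 0.12727224] off line 0.00633374348399102
```

```bash
python3 -c "
from bench import ctrl
print(ctrl.close_job())"
```

```text
the job is handed in; nothing more can be done
None
```

The job is handed in, but no verdict came back: the left crate is the stamped one and stands upright about 5 mm (by camera) from the middle of the dispatch line, and the bare right crate is upright about 12 mm from its start.

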